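Fit a keyed filter cell to the purge-gas filter housing and hold it home

TASK

Unpack the new filter cell (the round knurled cap in the carton) and fit it to the purge-gas filter housing: fold both carton flaps back well past upright, take the cell out of the carton, and put it the same way up over the housing's upright spigot. Turn the cell by its knurled collar until its hidden keyways drop over the pins, then press it fully home against the spring-loaded seal ring, and finish with the gripper still holding it there, because it springs up again if let go. Leave the other things on the bench where they are.

Things in the scene. Friction and masses are not known exactly. Their poses are not given: they have to be found in the camera images.
- carton: cardboard carton fixed on the bench, 132 x 132 mm, rim 70 mm above the bench, 3 mm walls; two hinged flaps on its +y and -y rims; two short flaps already folded down outside its +x and -x walls (out to 80 mm from the centre). Origin: centre of its underside; z up, x and y square to the walls.
- nest (a point): floor of the round hole in the white foam inside the carton, 24 mm above the bench, at the carton's centre; the filter cell stands here upright. The hole is 59 mm across; the foam's top is 30 mm above the bench. 126 mm between the carton's walls.
- flap_left_panel (a joint): flap hinged along the carton's +y rim, rad: 0 = closed (level, reaching 64 mm towards the centre), 1.57 = upright, 2.8 = folded back outward as far as it goes. It starts ajar (0.8 to 1.15), is 128 mm long and 3 mm thick, weighs 15 g and stays where it is left.
- flap_right_panel (a joint): flap hinged along the carton's -y rim, rad: same as the other flap, mirrored.
- flap_left_edge (a point): middle of the free edge of the +y flap
- flap_right_edge (a point): middle of the free edge of the -y flap
- filter_cell: round bare-aluminium cap, knurled outside, 52 mm across, 38 mm tall, 130 to 210 g, closed on top with a grey disc, open below: bore 32.4 mm across, 33 mm deep. Three keyways 10 mm wide, 120 degrees apart, run up inside the bore; they cannot be seen from outside and their angles are not given. Origin: centre of its lower rim; z up along its axis (it stays this way up).
- housing: purge-gas filter housing fixed on the bench: steel foot 84 x 74 x 8 mm, round aluminium body 60 mm across and 30 mm high, with a round upright steel spigot on its axis; two brass hose barbs reach 53 mm out along its x at 18 mm height. A tall instrument (front 440 mm ahead of the robot, up to 420 mm high) stands between it and the carton. Origin: centre of its underside on the spigot axis; z up.
- spigot_tip (a point): top of the spigot's coned tip on its axis, 63 mm above the bench. The spigot is 30 mm across, its tip 17 mm.
- pins (a point): axis point level with the tops of its three radial pins, 45.5 mm above the bench. Pins: 5 mm thick, 120 degrees apart, out to 20 mm from the axis; their angles do not follow the housing's yaw and are not given. The cell's lower rim rests on them until a turn of at most 120 degrees, either way, lets it drop over them (8 degrees of play each side; near its ends it can bind until eased round).
- seat (a point): centre of the housing's flat top, 30 mm above the bench on the spigot axis: the cell's lower rim meets it when fully home
- seal_ring (a joint): spring-loaded seal ring round the spigot below the pins, m: 0 = up (top 35 mm above the bench), 0.005 = pressed level with the seat by the cell; it pushes up with about 4 N at first and 8 N at 0.005.
- grease_pot: bystander, round pot 69 mm across, 41 mm tall, origin under its centre
- tape_roll: bystander, roll of paper tape lying flat, 62 mm across, 19 mm tall
- screwdriver: bystander, screwdriver lying on the bench, 175 mm long
- spanner: bystander, small spanner lying on the bench, 127 mm long
- vial: bystander, capped glass vial standing, 23 mm across, 53 mm tall
- beaker: bystander, small beaker standing, 46 mm across, 59 mm tall

How it is judged (in metres and radians):
On the way, in this order (a step that is already met when the one before it is completed fails the run):
1. both carton flaps are folded back past upright (value of joint each of flap_left_panel, flap_right_panel above 1.85 rad), for 0.2 s.
2. the filter cell is lifted out of the carton (height (world z) of filter_cell above 0.08 m), for 0.1 s.
At the end, for the whole second after the job is handed in: The filter cell stands upright on the spigot axis (within 3 mm, 0.08 rad) with its lower rim within 1.5 mm of the seat, the seal ring pressed down at least 3.5 mm, the cell at rest and the fingers still on it with more than 2 N; both carton flaps are still folded back past upright (z of filter_cell in the frame of seat below 0.0015 m and horizontal distance between filter_cell and seat below 0.003 m and angle between filter_cell's own z axis and vertical below 0.08 rad and value of joint seal_ring above 0.0035 m and contact force between the fingers and filter_cell above 2 N and linear speed of filter_cell below 0.02 m/s and value of joint each of flap_left_panel, flap_right_panel above 1.7 rad); the arm keeps its last pose, push and grip.
It fails at once if a bystander is pushed more than 3 cm from its place (distance of any of grease_pot, tape_roll, screwdriver, spanner, vial, beaker from where it was at the start of the episode above 0.03 m).
It also fails if it takes over 72 s, if anything falls off the work surface, if the arm or the gripper's body presses on something with over 40 N, if the wrist force passes 120 N, or if a joint passes its speed limit or range.

ROBOT

A 6-joint arm with a two-finger parallel gripper is mounted at the origin on a cart in front of the work surface, level with it; the furniture and walls round the work are solid. World frame = base frame: x ahead of the robot, y to its left, z up, the work surface at z = 0. Lengths are in mm, angles in degrees, forces in N, time in s.
With the tool pointing down it reaches from about 350 to 925 mm from the base axis. Payload 6.4 kg.
Tool frame: the origin (TCP) lies midway between the tips of the shut fingers; the grasp point (between the pads) lies ctrl.grasp_offset behind it (ctrl.grasp_offset is the distance from the TCP to the grasp point, in mm); z points along the fingers, y is the line along which they close (so a half turn about z gives the same grasp; the last joint's range is limited). The gripper opens to 94 mm and grips with 3 to 60 N. Pads are 16 mm wide; open, the fingers measure 119 mm over their backs; the gripper's body (75 mm by 177 mm) begins 78 mm behind the grasp point.
Start: joints at [63.192, 14.043, 89.255, -0, 76.702, -9.975], TCP at [188.231, 622.16, 205.455] pointing down, gripper open.
Joint ranges: [-179.41, 179.41], [-58.25, 129.5], [7.25, 145.43], [-54.29, 234.29], [11.92, 165.04], [-157.13, 157.13]. Speed limits (degrees/s): [147.25, 147.25, 180, 180, 180, 180].

INTERFACE

Orientations are given as [roll, pitch, yaw] about the fixed x, y, z axes, in that order (R = Rz(yaw) Ry(pitch) Rx(roll)).
In Python, from station import ctrl, get_image, get_calibration gives the robot as it stands (ctrl), with the cameras as plain functions.
- The arm moves only by the shell command python3 jog.py 'ROWS' [OPENING] [FORCE]. ROWS is a JSON list of rows, 1 to 20 of them, each of 4 numbers: dx, dy, dz in mm, then a turn about the tool's z in degrees; each row is the pose to reach, as a shift and turn from the pose commanded when the command began, along the tool's axes at that moment; what a row does not reach only later rows make up. A row lasts 1/10 s, in which the tool goes at most 50 mm and 8.59 degrees, less where a joint would pass 70% of its speed; a pose out of reach is approached as far as the arm can. OPENING is the finger opening in mm, set as the command begins (- or left out keeps the last). The fingers move at their own pace and stop on an object; FORCE is the grip in N (left out, the last holds). Time passes only in rows, so rows that do not move let the fingers close. It prints the time, the measured TCP pose, the force, the opening and the grip force at its end.
- ctrl.get_state(): the state, without advancing time (a new reading comes with each control period).
- get_image(name): name is "scene" or "top" or "wrist"; returns the picture (420x560x3 uint8, red, green, blue); there is no depth.
- get_calibration(name): a dict with "fov_y" (degrees; the focal length in pixels is half the picture's height over the tangent of half this angle, whatever the lens; pixels are square), "cx", "cy" (the principal point, pixels), "rvec" (rotation vector, rad) and "tvec" (3), from world to camera coordinates, as OpenCV has them. Camera axes: x right, y down, z forward; pixel columns grow to the right and rows downward; lengths in mm; the calibration is good to about 2 mm. A picture is of the moment at which its call begins: read the wrist's pose just before it. get_calibration takes no time and is no camera call; for the wrist camera it gives the pose at the moment of the call.
- ctrl.job_done(): hands the job in; it is judged then, once.
The state is a dict: "clock": time; "joint_positions": joint angles; "qd": joint speeds; "joint_efforts": joint torques, N m; "position": TCP position; "ee_rot": TCP orientation; "ft_force": force on the tool from outside, world axes, zero at the start; "ft_torque": the same for the moment, N m; "grip_width": finger opening in mm; "gripper_force": force on a finger pad.
Only numpy, scipy, OpenCV 4.12 (cv2) and the standard library are available. Lean on these libraries where they do the work, as an engineer would, in place of code of your own. Each camera call takes 0.05 s, during which the arm holds its last target. There are 200 camera calls.

## Working session

There is one attempt and no reset: what is moved stays moved. The work goes in short steps, Python scripts to look and compute and a shell command to move; the robot and the scene stay as the last step left them, time stands still between calls to the robot, and variables do not carry over. Pictures are saved under pics/ and viewed, at most 13 in all, crops included, and the job is handed in when it is done.

```bash
ls; mkdir -p pics
python3 - <<'E'
from station import ctrl, get_image, get_calibration
import cv2,numpy as np
s=ctrl.get_state();print(s,ctrl.grasp_offset)
a=[]
for n in("scene","top","wrist"):
    c=get_calibration(n);i=get_image(n);print(n,c)
    cv2.imwrite(f"pics/{n}0.png",i[:,:,::-1])
E
```

```text
jog.py
pics
station.py
{'clock': 0.0, 'joint_positions': array([ 6.31901487e+01,  1.40841780e+01,  8.93231074e+01, -2.16927011e-03,
        7.67011432e+01, -9.97455652e+00]), 'qd': array([-0.0536841 , -0.0036105 , -0.09191295, -0.04373295,  0.03237717,
       -0.03781005]), 'joint_efforts': array([-5.00069636e-04, -4.15829945e+01, -3.14605665e+01,  6.84473547e-02,
        3.31053045e-02, -1.63755744e-04]), 'position': array([187.98113319, 621.60782432, 204.36162502]), 'ee_rot': array([-1.79892845e+02, -1.67027481e-02,  1.63165191e+02]), 'ft_force': array([ 0.13188598, -0.52715707, -0.58310412]), 'ft_torque': array([-0.01629176, -0.03698789, -0.00377343]), 'gripper_force': 0.0, 'grip_width': 93.8241977798088} 18.8
scene {'fov_y': 46.62320976251653, 'cx': 279.7519577277004, 'cy': 210.1162777950758, 'rvec': array([ 1.87946141, -0.91248026,  0.55248481]), 'tvec': array([-296.94537187,  266.10037525, 1196.00453751])}
top {'fov_y': 49.40198451290372, 'cx': 287.2467291156964, 'cy': 210.09523791267532, 'rvec': array([ 2.18758422, -2.1623458 ,  0.06101474]), 'tvec': array([  13.44523295,  504.03455253, 1408.57530762])}
wrist {'fov_y': 70.64780342362707, 'cx': 278.3906571812024, 'cy': 213.2816556937237, 'rvec': array([-2.3271905 , -1.72645681, -0.250855  ]), 'tvec': array([-649.26711501,  -29.80571038,  392.53360622])}
```

View pics/scene0.png

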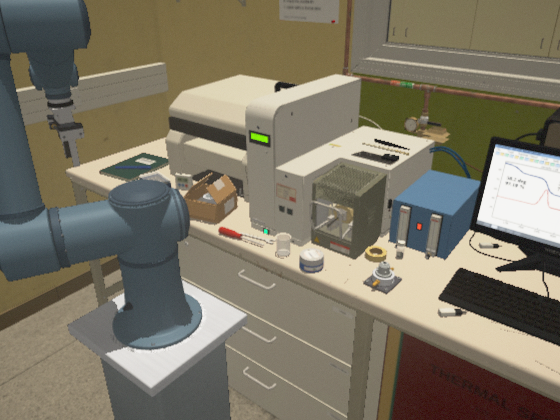

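View pics/top0.png

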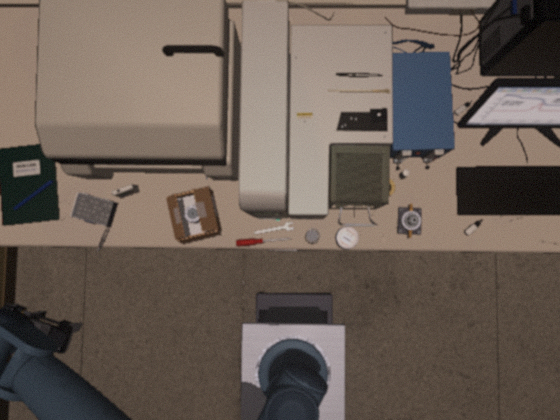

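View pics/wrist0.png

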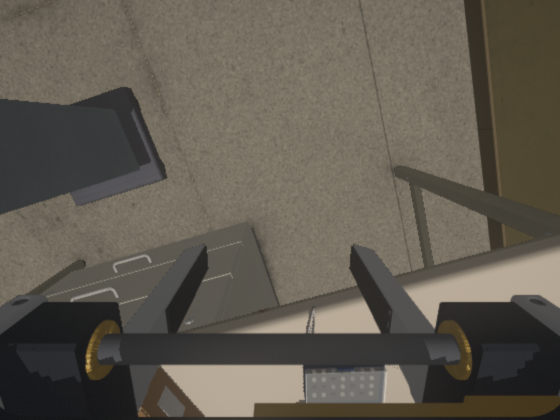

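The scene view shows the carton (about 213,197) left of the tall instrument and the housing (383,275) on the right. In the top view the carton is at about (194,213) with the cell's grey disc visible, the housing is at (410,220), and screwdriver, spanner, beaker, grease pot and tape roll lie between them. The wrist view is mostly floor.

```bash
cat > h.py <<'E'
import cv2,numpy as np
from station import ctrl, get_image, get_calibration
def K(c):
    f=210/np.tan(np.radians(c['fov_y']/2));return np.array([[f,0,c['cx']],[0,f,c['cy']],[0,0,1.]])
def ray(c,uv,z):
    R=cv2.Rodrigues(np.array(c['rvec']))[0];o=-R.T@c['tvec'];d=R.T@np.linalg.inv(K(c))@np.r_[uv,1.]
    return o+d*(z-o[2])/d[2]
def proj(c,P):
    return cv2.projectPoints(np.array(P,float).reshape(-1,3),np.array(c['rvec']),np.array(c['tvec']),K(c),None)[0].reshape(-1,2)
def toolshift(target):
    "tool-frame shift (mm) of the TCP to world target"
    from scipy.spatial.transform import Rotation as R
    s=ctrl.get_state();return R.from_euler('xyz',s['ee_rot'],degrees=True).inv().apply(np.array(target)-s['position'])
E
python3 - <<'E'
from h import *
t=get_calibration('top');s=get_calibration('scene')
for n,uv,z in[('cell',(193,213),62),('spig',(410,220),63),('ctn',(195,214),70),('pot',(347,237),41),('beak',(312,236),59),('bench edge',(312,247),0)]:
    P=ray(t,uv,z);print(n,P.round(1),proj(s,P).round(1))
a=cv2.imread('pics/top0.png');b=cv2.imread('pics/scene0.png')
f=lambda i,x,y,w,h:cv2.resize(i[y:y+h,x:x+w],(400,300),interpolation=cv2.INTER_CUBIC)
cv2.imwrite('pics/crop.png',np.vstack([np.hstack([f(a,154,183,80,60),f(a,370,190,80,60)]),np.hstack([f(b,160,160,100,75),f(b,350,240,80,60)])]))
E
```

```text
cell [488.6 305.   62. ] [[212.  195.7]]
spig [ 474.7 -351.4   63. ] [[381.8 261.6]]
ctn [485.2 297.1  70. ] [[212.8 194.5]]
pot [ 421.7 -164.8   41. ] [[312.9 253.9]]
beak [423.2 -57.2  59. ] [[283.3 236.5]]
bench edge [389.7 -59.7   0. ] [[276.9 258.6]]
```

View pics/crop.png

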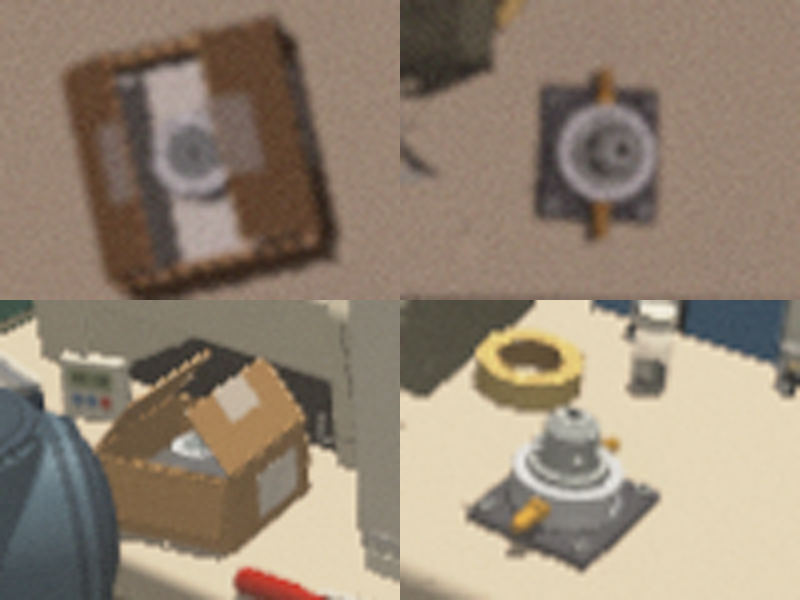

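The top crop shows the carton turned by roughly 10°: the left flap is folded steeply and the right one hangs over the cell's edge. The cell disc is at about (192,213) and the spigot tip at about (412.5,220). The scene crop shows both flaps ajar.

Run:
```python
from h import *
from scipy.spatial.transform import Rotation as Ro
t=get_calibration('top');w=get_calibration('wrist');s=ctrl.get_state()
o=lambda u,v:(154+u/5,183+v/5)
C=[ray(t,o(*p),70)[:2] for p in[(68,72),(280,18),(330,240),(112,285)]]
print(np.round(C,1));
for a,b in((3,0),(2,1)):
    d=C[b]-C[a];print(np.degrees(np.arctan2(d[1],d[0])))
R=cv2.Rodrigues(w['rvec'])[0];Rt=Ro.from_euler('xyz',s['ee_rot'],degrees=True).as_matrix()
print('cam in tool',Rt.T@(-R.T@w['tvec']-s['position']),'axes in tool (rows x,y,z)',(R@Rt).round(3))
print('tcp px',proj(w,s['position']))
print('shift to view', toolshift([480,300,300]), 'instr left', ray(t,(240,200),420))
print(Rt.round(3))
```

```text
[[534.7 381.9]
 [569.  253.7]
 [434.7 220.1]
 [406.1 351.2]]
13.436164847605612
14.030004380720273
cam in tool [ 8.32056171e+01 -9.29924553e-02 -1.79554524e+02] axes in tool (rows x,y,z) [[-0.001  1.    -0.001]
 [-0.958 -0.001 -0.286]
 [-0.286  0.001  0.958]]
tcp px [[278.4150007  256.18964425]]
shift to view [-372.60877287 -223.55479502  -95.14906634] instr left [495.75941913 118.63009323 420.        ]
[[-0.957  0.29  -0.001]
 [ 0.29   0.957 -0.001]
 [ 0.    -0.001 -1.   ]]
```

```bash
python3 jog.py '[[-370,-224,-100,-30],[-370,-224,-100,-30],[-370,-224,-100,-30],[-370,-224,-100,-30],[-370,-224,-100,-30],[-370,-224,-100,-30],[-370,-224,-100,-30],[-370,-224,-100,-30],[-370,-224,-100,-30],[-370,-224,-100,-30],[-370,-224,-100,-30],[-370,-224,-100,-30],[-370,-224,-100,-30]]' 0
python3 - <<'E'
from h import *
s=ctrl.get_state();w=get_calibration('wrist');i=get_image('wrist')
print(s['position'],s['ee_rot'],s['joint_positions'].round(1));np.savez('w1.npz',**w)
cv2.imwrite('pics/w1.png',i[:,:,::-1])
E
```

```text
clock: 1.45
position: [476.3, 301.7, 304.8]
ee_rot: [180.0, -0.1, -166.7]
ft_force: [0.1, 0.5, 0.1]
grip_width: 0.7
gripper_force: 0.0
[476.31827395 301.67460511 304.79420782] [ 1.79997635e+02 -6.75058679e-02 -1.66711308e+02] [ 20.8  -1.3  95.6   0.   85.8 -82.5]
```

View pics/w1.png

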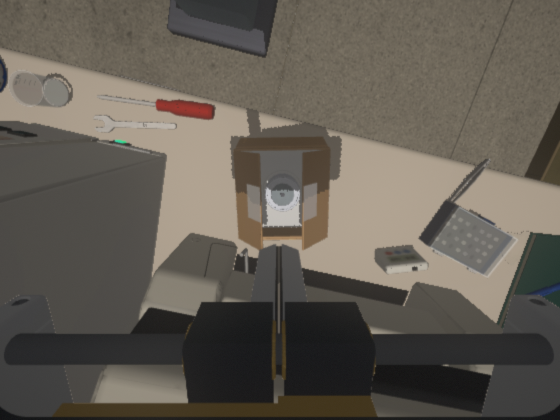

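The wrist view shows the carton aligned with the tool, with rim corners at about (235,140) and (328,140), the cell disc at about (283,195), and both flaps steep with a clear gap between them.

Run:
```python
from h import *
w=dict(np.load('w1.npz'));w['cx']=float(w['cx'])
im=cv2.imread('pics/w1.png');g=cv2.cvtColor(im,6)
z=ray
for p in[(283,195)]:print('cell',ray(w,p,62))
for p in[(235,151),(328,150),(236,140),(329,139),(240,247),(324,247)]:print(p,ray(w,p,70).round(1))
cc=cv2.HoughCircles(cv2.resize(g[160:235,250:320],None,fx=6,fy=6,interpolation=2),3,1,200,param1=80,param2=20,minRadius=40,maxRadius=140)
print(cc)
if cc is not None:
    for c in cc[0]: print(ray(w,(250+c[0]/6,160+c[1]/6),62).round(1),c[2]/6)
cv2.imwrite('pics/c2.png',cv2.resize(im[125:260,220:345],None,fx=4.4,fy=4.4,interpolation=2))
print(toolshift([487,303,82]))
```

```text
cell [489.20471623 311.46897973  62.        ]
(235, 151) [442.3 232.3  70. ]
(328, 150) [411.8 356.2  70. ]
(236, 140) [427.6 230.8  70. ]
(329, 139) [397.4 353.5  70. ]
(240, 247) [580.6 266.5  70. ]
(324, 247) [551.5 390.   70. ]
None
[-10.81889984  -1.13395619 222.92836691]
```

View pics/c2.png

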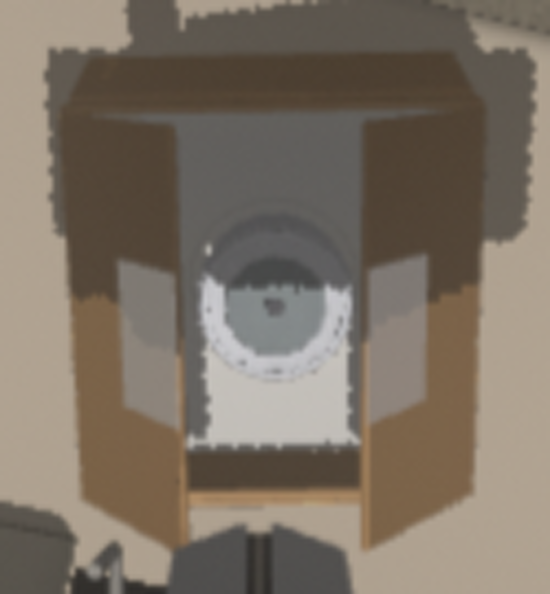

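The crop shows the cell disc centre at about (282.8,194.7) px, rim corners at (330,148), (234,149.5), (327.5,237) and (238.6,238), and a flap gap about 42 px wide centred on the cell.

Run:
```python
from h import *
w=dict(np.load('w1.npz'))
C=np.array([ray(w,p,70) for p in[(330.2,148.2),(234.1,149.5),(238.6,238.2),(327.5,237)]])
print(C.round(1),C.mean(0))
for a,b in((0,1),(1,2),(2,3),(3,0)):
    d=C[b]-C[a];print(np.hypot(*d[:2]),np.degrees(np.arctan2(d[1],d[0])))
c=ray(w,(282.8,194.7),62);print(c,proj(get_calibration('top'),[c[0],c[1],62]))
print(toolshift([c[0],c[1],86]))
```

```text
[[408.7 358.5  70. ]
 [440.6 230.7  70. ]
 [567.1 261.7  70. ]
 [534.7 390.7  70. ]] [487.79819405 310.40687762  70.        ]
131.71676776142763 -75.98578054206055
130.17191276758 13.777985712221145
132.9812989415076 104.0750235621525
130.03171890362634 -165.6651102022022
[488.83527327 311.07986801  62.        ] [[191.02318182 212.91660703]]
[-14.45895245   6.30750628 218.92497481]
```

```bash
python3 jog.py '[[-14,6,50,-1],[-14,6,100,-1],[-14,6,150,-1],[-14,6,200,-1],[-14,6,222,-1],[-14,6,222,-1],[-14,26,222,-1],[-14,46,222,-1],[-14,66,222,-1],[-14,86,222,-1],[-14,86,222,-1],[-14,46,222,-1],[-14,6,222,-1],[-14,-14,222,-1],[-14,-34,222,-1],[-14,-54,222,-1],[-14,-72,222,-1],[-14,-72,222,-1]]'
python3 jog.py '[[0,40,0,0],[0,78,0,0],[0,78,-50,0],[0,78,-100,0],[0,78,-150,0],[0,78,-200,0],[0,78,-200,0]]'
python3 - <<'E'
from h import *
s=ctrl.get_state();w=get_calibration('wrist');i=get_image('wrist')
np.savez('w2.npz',**w)
cv2.imwrite('pics/w2.png',np.hstack([i[:,:,::-1][100:350,100:460]]))
print(s['position'],s['ee_rot'],s['joint_positions'].round(1))
E
```

```text
clock: 3.3
position: [508.7, 232.1, 85.0]
ee_rot: [-180.0, 0.1, -166.0]
ft_force: [-0.4, 0.1, 0.6]
grip_width: 0.5
gripper_force: 0.0
clock: 4.0
position: [491.7, 311.5, 293.8]
ee_rot: [179.9, 1.0, -165.8]
ft_force: [0.4, -0.1, -0.3]
grip_width: 0.6
gripper_force: 0.0
[491.68088794 311.4567372  293.84256316] [ 179.87913319    0.95832316 -165.77167802] [ 21.2   0.9  94.5   0.   83.6 -83. ]
```

View pics/w2.png

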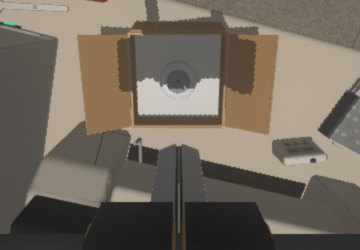

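Both flaps now lie folded far outward, and the cell stands free in the nest at about (278,181) full-frame.

Run:
```python
from h import *
i=get_image('wrist');w=get_calibration('wrist');s=ctrl.get_state()
print(s['position'],s['ee_rot'])
cv2.imwrite('pics/w3.png',i[:,:,::-1])
g=cv2.cvtColor(i,cv2.COLOR_RGB2GRAY);p0=proj(w,[489,311,62])[0];print(p0)
x,y=int(p0[0])-40,int(p0[1])-40
big=cv2.resize(g[y:y+80,x:x+80],None,fx=5,fy=5,interpolation=2)
pm=proj(w,[[489+26,311,62],[489-26,311,62],[489,311-26,62],[489,311+26,62]]);print('radius px',np.ptp(pm,0)/2)
r=np.ptp(pm,0).max()/2*5
for k in(60,35):
  cc=cv2.HoughCircles(big,cv2.HOUGH_GRADIENT_ALT,1.5,100,param1=100,param2=.3,minRadius=20,maxRadius=int(r*1.15))
  print(cc)
cv2.imwrite('pics/c3.png',i[y:y+80,x:x+80,::-1].repeat(3,0).repeat(3,1))
# bench objects by two views
t=get_calibration('top');sc=get_calibration('scene')
for z in(0,50,100,150,200,250):
  P=ray(t,(388,207),z);print(z,P.round(),proj(sc,P).round(0),np.hypot(P[0]-475,P[1]+356))
np.save('c3off.npy',[x,y])
```

```text
[488.80309642 310.08263079 285.65901463] [ 179.97021467    0.23244992 -165.79128657]
[279.04697195 187.155997  ]
radius px [18.2147601  17.90576393]
[[[199.5      180.        64.282135]]]
[[[199.5      180.        64.282135]]]
0 [ 519. -298.    0.] [[370. 267.]] 72.22371454947553
50 [ 514. -288.   50.] [[368. 252.]] 78.34473534258571
100 [ 510. -278.  100.] [[365. 236.]] 85.43069326434025
150 [ 506. -268.  150.] [[363. 219.]] 93.2619018168838
200 [ 502. -258.  200.] [[360. 203.]] 101.6662898532679
250 [ 498. -248.  250.] [[357. 185.]] 110.51316590210233
```

View pics/c3.png

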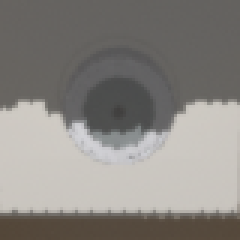

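The close crop shows the cell's grey disc centred at about (119,110) in the crop, or (278.8,183.5) in the full frame. The arm was still settling, so I'll re-measure at rest.

```bash
cat > cellpos.py <<'E'
from h import *
w=get_calibration('wrist');s=ctrl.get_state();i=get_image('wrist')
g=cv2.cvtColor(i,cv2.COLOR_RGB2GRAY);x,y=239,147
big=cv2.resize(g[y:y+80,x:x+80],None,fx=5,fy=5,interpolation=2)
cc=cv2.HoughCircles(big,cv2.HOUGH_GRADIENT_ALT,1.5,100,param1=100,param2=.3,minRadius=20,maxRadius=110)
for c in cc[0]: print(c/5, ray(w,(x+c[0]/5,y+c[1]/5),62).round(1))
print(s['position'],s['ee_rot'],s['qd'].round(2))
E
python3 jog.py '[[0,0,0,0],[0,0,0,0]]' 75; python3 cellpos.py; python3 cellpos.py|head -1
python3 - <<'E'
from h import *
t=get_image('top');cv2.imwrite('pics/top1.png',t[:,:,::-1])
hsv=cv2.cvtColor(t,cv2.COLOR_RGB2HSV);c=get_calibration('top')
# cell disc in top view
g=cv2.cvtColor(t,7)
for n,(x,y) in dict(cell=(172,190),spig=(385,195)).items():
  b=cv2.resize(g[y:y+50,x:x+50],None,fx=8,fy=8,interpolation=2)
  q=cv2.HoughCircles(b,cv2.HOUGH_GRADIENT_ALT,1.5,10,param1=100,param2=.5,minRadius=20,maxRadius=140)
  if q is not None:
    for k in q[0]: print(n,(k/8).round(1),[ray(c,(x+k[0]/8,y+k[1]/8),z).round(1)[:2] for z in(30,62)])
E
```

```text
clock: 4.3
position: [487.4, 309.1, 281.2]
ee_rot: [-180.0, -0.2, -165.8]
ft_force: [0.4, 0.2, -0.3]
grip_width: 13.3
gripper_force: 0.0
[39.6      42.3      12.347294] [488.1 309.3  62. ]
[487.39369215 309.08088111 281.1684147 ] [-179.97395897   -0.22504173 -165.82265057] [-0.1   0.15 -0.21 -0.11 -0.04  0.05]
[40.8     43.8     11.73467] [489.9 311.4  62. ]
cell [33.8 12.8  7.2] [array([523.2, 273.3]), array([520.4, 266.9])]
cell [ 9.2 25.1  3.6] [array([483.7, 349. ]), array([481.8, 340.9])]
spig [26.6 24.9 10.3] [array([ 476.8, -364.7]), array([ 475. , -356.6])]
spig [26.6 24.9  7. ] [array([ 476.8, -364.7]), array([ 475. , -356.6])]
```

```bash
python3 -c "
from h import *
print(toolshift([489,310.5,35]))"
```

```text
[ -2.02279002   1.1732129  246.9519481 ]
```

```bash
python3 jog.py '[[-2,1,50,0],[-2,1,100,0],[-2,1,150,0],[-2,1,190,0],[-2,1,215,0],[-2,1,235,0],[-2,1,246,0],[-2,1,246,0],[-2,1,246,0]]' 78
python3 jog.py '[[0,0,0,0],[0,0,0,0],[0,0,0,0],[0,0,0,0],[0,0,0,0]]' 40 25
```

```text
clock: 5.35
position: [490.7, 311.0, 38.1]
ee_rot: [180.0, 0.1, -165.8]
ft_force: [-0.0, -0.1, -0.2]
grip_width: 78.2
gripper_force: 0.0
clock: 5.85
position: [490.5, 310.9, 38.1]
ee_rot: [-180.0, 0.0, -165.8]
ft_force: [-1.0, -0.8, 2.9]
grip_width: 51.4
gripper_force: 25.0
```

```bash
python3 jog.py '[[0,0,-40,0],[0,0,-85,0],[0,0,-130,0],[0,0,-150,0],[0,0,-150,0]]'
python3 - <<'E'
from h import *
for r,a in[(480,32),(375,32),(375,25),(375,18),(375,11),(375,4),(375,-3),(375,-10),(375,-17),(375,-24),(375,-31),(375,-37),(480,-37),(550,-37)]:
    p=[r*np.cos(np.radians(a)),r*np.sin(np.radians(a)),185];print(r,a,toolshift(p).round())
print(proj(get_calibration('scene'),[498,-249,0]))
E
```

```text
clock: 6.35
position: [492.1, 311.6, 191.3]
ee_rot: [179.9, 0.4, -165.8]
ft_force: [-0.0, 0.1, -1.7]
grip_width: 51.5
gripper_force: 25.0
480 32 [ 97. -35.   6.]
375 32 [196. -67.   5.]
375 25 [ 185. -111.    5.]
375 18 [ 179. -157.    5.]
375 11 [ 179. -202.    5.]
375 4 [ 184. -248.    5.]
375 -3 [ 195. -292.    5.]
375 -10 [ 211. -335.    4.]
375 -17 [ 233. -376.    4.]
375 -24 [ 259. -413.    4.]
375 -31 [ 289. -448.    4.]
375 -37 [ 318. -474.    4.]
480 -37 [ 252. -556.    4.]
550 -37 [ 209. -610.    4.]
[[351.69351652 264.47248756]]
```

```bash
python3 jog.py '[[48,-17,0,0],[97,-35,0,0],[145,-50,0,0],[190,-65,0,0],[185,-111,0,7],[179,-157,0,14],[179,-202,0,21],[184,-248,0,28],[195,-292,0,35],[211,-335,0,42],[233,-376,0,49],[259,-413,0,56],[289,-448,0,63],[318,-474,0,69],[285,-515,0,69],[252,-556,0,69],[230,-583,0,69],[209,-610,0,69],[209,-610,0,69],[209,-610,0,69]]'
python3 - <<'E'
from h import *
w=get_calibration('wrist');s=ctrl.get_state();i=get_image('wrist');np.savez('w4.npz',**w,pos=s['position'],rot=s['ee_rot'])
cv2.imwrite('pics/w4.png',i[:,:,::-1]);print(s['position'],s['ee_rot'],s['joint_positions'].round(1))
E
```

```text
clock: 8.35
position: [435.9, -330.8, 184.6]
ee_rot: [-180.0, -0.3, 125.2]
ft_force: [0.2, 0.8, -2.4]
grip_width: 51.3
gripper_force: 25.0
[ 435.92618316 -330.76403801  184.57279815] [-179.96830071   -0.30066353  125.1758283 ] [-49.1   1.6 105.3  -0.   73.4 -84.2]
```

View pics/w4.png

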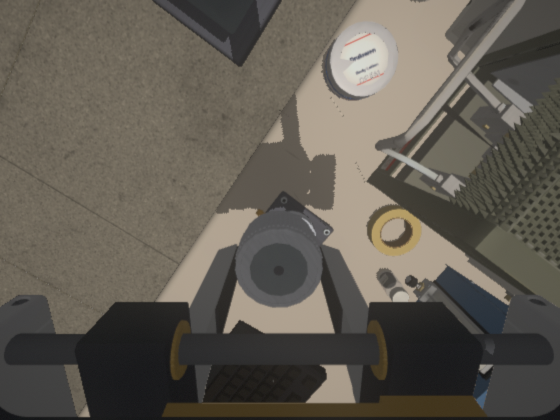

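The wrist view shows the cell held between the fingers (disc centre about (279,268)), hiding most of the housing. Grease pot and tape roll are undisturbed. I'll shift outward to see the spigot.

```bash
python3 jog.py '[[-40,0,0,0],[-75,0,0,0],[-90,0,0,0],[-90,0,0,0],[-90,0,0,0],[-90,0,0,0]]'
python3 - <<'E'
from h import *
w=get_calibration('wrist');s=ctrl.get_state();i=get_image('wrist');np.savez('w5.npz',**w,pos=s['position'],rot=s['ee_rot'])
print(s['position'],s['ee_rot'])
a=cv2.imread('pics/w4.png')[200:320,215:345];b=i[60:260,180:380,::-1]
print(proj(w,[[476.8,-364.7,30],[475,-357,63]]))
cv2.imwrite('pics/w5.png',np.hstack([cv2.resize(a,(390,360),interpolation=2),cv2.resize(b,(360,360),interpolation=2)]))
E
```

```text
clock: 9.0
position: [487.8, -404.2, 187.3]
ee_rot: [-180.0, -0.1, 125.2]
ft_force: [-0.5, 0.2, -0.9]
grip_width: 51.4
gripper_force: 25.0
[ 487.83591868 -404.16690645  187.2860953 ] [-1.79996126e+02 -5.20402537e-02  1.25183059e+02]
[[290.13238545 166.21861711]
 [294.37733733 163.28240807]]
```

View pics/w5.png

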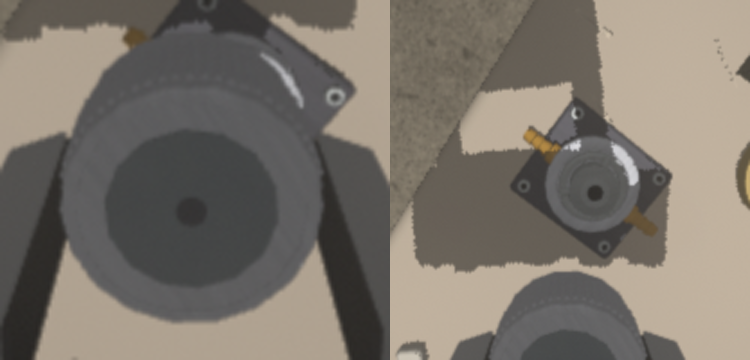

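The left crop shows the cell's disc centre at about (279,269.3) in w4. The right crop shows the housing body ring centred at about (292.8,162.2), the spigot tip dot at (293.9,167.2), and the foot bolts averaging (291.7,160.7).

Run:
```python
from h import *
from scipy.spatial.transform import Rotation as Ro
w4=dict(np.load('w4.npz'));w5=dict(np.load('w5.npz'))
for uv,z in[((292.8,162.2),30),((293.9,167.2),63),((291.7,160.7),8)]:print(z,ray(w5,uv,z).round(1))
c=ray(w4,(279,269.3),w4['pos'][2]+24)
print('cell',c,'in tool',Ro.from_euler('xyz',w4['rot'],degrees=True).inv().apply(c-w4['pos']))
```

```text
30 [ 476.6 -359.3   30. ]
63 [ 476.9 -360.5   63. ]
8 [ 476.9 -360.1    8. ]
cell [ 434.78534538 -328.11708298  208.57279815] in tool [  2.94671395   0.57910077 -23.98519128]
```

```bash
python3 -c "
from h import *
print(toolshift([478,-362.7,88]))"
```

```text
[39.69353103 15.82773291 99.43453767]
```

```bash
python3 jog.py '[[39.7,15.8,0,0],[39.7,15.8,50,0],[39.7,15.8,80,0],[39.7,15.8,96,0],[39.7,15.8,96,0],[39.7,15.8,96,0],[39.7,15.8,96,0]]';  python3 -c "
from h import *
print(toolshift([478,-362.7,80]))"
```

```text
clock: 9.75
position: [479.8, -365.1, 93.8]
ee_rot: [180.0, 0.2, 125.2]
ft_force: [0.2, -1.0, -1.8]
grip_width: 51.6
gripper_force: 25.0
[ 3.06041268 -0.06317563 13.73848928]
```

```bash
python3 jog.py '[[3,0,6,0],[3,0,10,0],[3,0,10,0],[3,0,10,0]]';  python3 -c "
from h import *
print(toolshift([478,-362.7,59.5]),ctrl.get_state()['ft_force'])"
```

```text
clock: 10.15
position: [476.9, -361.3, 81.4]
ee_rot: [-180.0, -0.0, 125.2]
ft_force: [0.1, 0.5, -1.1]
grip_width: 51.5
gripper_force: 25.0
[-1.74632977  0.09146341 21.85088434] [ 0.07122704  0.49154214 -1.149817  ]
```

```bash
python3 jog.py '[[-1.5,0,2,0],[-1.5,0,5,0],[-1.5,0,8,0],[-1.5,0,8,0],[-1.5,0,8,0]]';  python3 jog.py '[[0,0,3,0],[0,0,6,0],[0,0,6,0],[0,0,6,0]]'
```

```text
clock: 10.65
position: [477.8, -362.5, 73.3]
ee_rot: [-180.0, -0.0, 125.2]
ft_force: [-0.5, 1.2, -2.5]
grip_width: 51.5
gripper_force: 25.0
clock: 11.05
position: [477.7, -362.5, 67.3]
ee_rot: [-180.0, -0.0, 125.2]
ft_force: [-0.4, 0.5, -1.4]
grip_width: 51.7
gripper_force: 25.0
```

```bash
python3 jog.py '[[0,0,3,0],[0,0,5,0],[0,0,5,0],[0,0,5,0]]';  python3 jog.py '[[0,0,2,0],[0,0,4,0],[0,0,4,0],[0,0,4,0]]'
```

```text
clock: 11.45
position: [477.8, -362.6, 62.3]
ee_rot: [-180.0, -0.0, 125.2]
ft_force: [-0.1, 0.4, -1.2]
grip_width: 51.4
gripper_force: 25.0
clock: 11.85
position: [477.8, -362.6, 58.4]
ee_rot: [-180.0, -0.0, 125.2]
ft_force: [0.4, -0.1, -1.0]
grip_width: 51.7
gripper_force: 25.0
```

```bash
python3 jog.py '[[0,0,1,0],[0,0,2,0],[0,0,2,0],[0,0,2,0]]';  python3 jog.py '[[0,0,1,0],[0,0,2,0],[0,0,2,0],[0,0,2,0]]'
```

```text
clock: 12.25
position: [477.8, -362.6, 56.4]
ee_rot: [-180.0, -0.0, 125.2]
ft_force: [0.4, -0.1, -1.1]
grip_width: 51.3
gripper_force: 25.0
clock: 12.65
position: [477.8, -362.6, 54.4]
ee_rot: [-180.0, -0.0, 125.2]
ft_force: [-0.9, 0.1, -1.2]
grip_width: 51.5
gripper_force: 25.0
```

```bash
python3 jog.py '[[0,0,1,0],[0,0,2,0],[0,0,2,0],[0,0,2,0]]';  python3 jog.py '[[0,0,1,0],[0,0,2,0],[0,0,2,0],[0,0,2,0]]'
python3 jog.py '[[0,0,1,0],[0,0,2,0],[0,0,2,0],[0,0,2,0]]'
```

```text
clock: 13.05
position: [477.8, -362.6, 52.4]
ee_rot: [180.0, -0.0, 125.2]
ft_force: [-0.0, -0.3, -1.3]
grip_width: 51.6
gripper_force: 25.0
clock: 13.45
position: [477.8, -362.6, 50.4]
ee_rot: [180.0, -0.0, 125.2]
ft_force: [0.4, -0.6, -1.3]
grip_width: 51.4
gripper_force: 25.0
clock: 13.85
position: [477.9, -362.7, 48.9]
ee_rot: [-180.0, 0.0, 125.2]
ft_force: [-1.3, 1.3, 3.1]
grip_width: 51.4
gripper_force: 25.0
```

Run:
```python
from h import *
w=get_calibration('wrist');i=get_image('wrist');j=get_image('scene')
a=i[150:350,180:380,::-1];b=j[225:305,340:420,::-1]
cv2.imwrite('pics/w6.png',np.hstack([cv2.resize(a,(400,400),interpolation=2),cv2.resize(b,(400,400),interpolation=2)]))
```

```text
(no output)
```

View pics/w6.png

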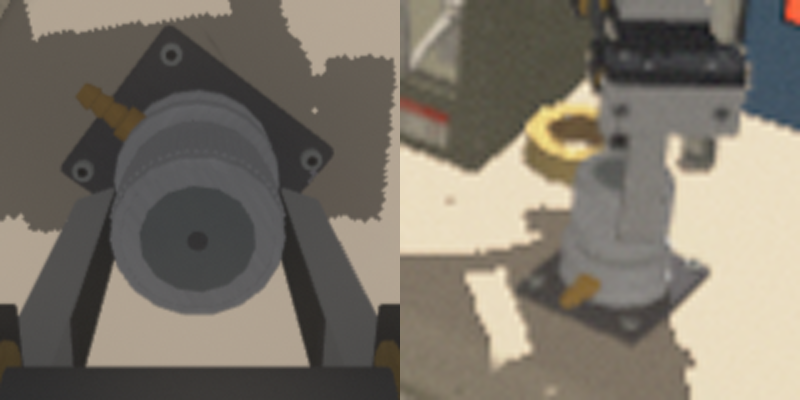

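The view shows the cell down on the housing body, upright, with only a few millimetres of gap. Its keyways happened to be aligned already, and contact at TCP 48.9 (rim 35 mm) matches the seal ring. Next I press home.

```bash
python3 jog.py '[[0,0,1,0],[0,0,2,0],[0,0,2,0],[0,0,2,0]]' 40 45;  python3 jog.py '[[0,0,1,0],[0,0,2,0],[0,0,2,0],[0,0,2,0]]'
python3 jog.py '[[0,0,1,0],[0,0,2,0],[0,0,2,0],[0,0,2,0]]'
```

```text
clock: 14.35
position: [478.0, -362.7, 46.7]
ee_rot: [180.0, 0.0, 125.2]
ft_force: [-1.1, 1.6, 4.5]
grip_width: 51.1
gripper_force: 45.0
clock: 14.75
position: [477.9, -362.7, 44.7]
ee_rot: [180.0, 0.0, 125.2]
ft_force: [-1.7, 1.1, 5.6]
grip_width: 51.0
gripper_force: 45.0
clock: 15.15
position: [478.0, -362.7, 44.0]
ee_rot: [-180.0, -0.0, 125.2]
ft_force: [-4.6, 4.2, 13.7]
grip_width: 51.2
gripper_force: 45.0
```

```bash
python3 jog.py '[[0,0,0.7,0],[0,0,1.2,0],[0,0,1.2,0],[0,0,1.2,0],[0,0,1.2,0],[0,0,1.2,0]]'
```

```text
clock: 15.75
position: [478.0, -362.8, 44.0]
ee_rot: [-180.0, -0.0, 125.2]
ft_force: [-7.2, 6.6, 20.9]
grip_width: 51.1
gripper_force: 45.0
```

```bash
python3 -c "
from station import ctrl, get_image, get_calibration
print(ctrl.job_done())"
```

```text
the job is handed in; nothing more can be done
None
```

I handed the job in at 15.75 s with the cell fully home on the housing: the last 4.9 mm of travel matches the seal ring's 5 mm stroke. The gripper is still holding it with 45 N grip and about 21 N of downward push, no turning was needed because it dropped straight over the pins, and I did not re-photograph the flaps after lifting the cell.

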